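Reset the tripped breaker on the bench board

ROBOT

A 7-joint arm with a two-finger parallel gripper is mounted at the origin on a cart in front of the work surface, level with it; the furniture and walls round the work are solid. World frame = base frame: x ahead of the robot, y to its left, z up, the work surface at z = 0. Lengths are in m, angles in rad, forces in N, time in s.
With the tool pointing down it reaches from about 0.4 to 0.85 m from the base axis. Payload 10.4 kg.
Tool frame: the origin (TCP) lies between the finger pads; the fingertips stand ahead of it and the grasp point (between the pads) lies 5 mm behind it (manip.tip_extent is the z of the fingertips in the tool frame, in m); z points along the fingers, y is the line along which they close (so a half turn about z gives the same grasp; the last joint's range is limited). The gripper opens to 85 mm and grips with 20 to 120 N. Pads are 22 mm wide; open, the fingers measure 114 mm over their backs; the gripper's body (76 mm by 85 mm) begins 54 mm behind the grasp point. The pads swing forward as they close: fully open they stand 13 mm farther back than shut.
Start: joints at [1.2, 0.332, -0.065, 1.46, 0.022, 1.35, -0.088], TCP at [0.213, -0.588, 0.245] pointing down, gripper open.
Joint ranges: [-2.6, 2.6], [-0.5, 2.12], [-1.47, 1.34], [0.16, 2.42], [-1.27, 4.41], [0.06, 2.06], [-2.6, 2.6]. Speed limits (rad/s): [2.22, 2.22, 2.79, 2.79, 3.14, 3.14, 3.14].

INTERFACE

Orientations are given as a unit quaternion [x, y, z, w].
In Python, from workcell import status, viewer, manip gives the robot as it stands.
- The arm moves only by the tool play_rows, never from a script. Its argument "plan" is one flat list of numbers, 7 for each row, row after row: the turn, a rotation vector about the tool's x, y, z in degrees, then the shift along the tool's x, y, z in m, then the opening, from 0 (shut) to 1 (fully open). In form: [ax, ay, az, dx, dy, dz, grip, ax, ay, az, dx, dy, dz, grip, ...]. A call has 1 to 20 rows; each row is the pose to reach, as a shift and turn from the pose commanded when the call began, along the tool's axes at that moment; what a row does not reach only later rows make up. A row lasts 1/8 s, in which the tool goes at most 62.5 mm and 10.7 degrees, less where a joint would pass 70% of its speed; a pose out of reach is approached as far as the arm can. A call with a gripper value outside its range is refused whole. The fingers move at their own pace and stop on an object; "squeeze" is the grip in N (left out, the last holds). Time passes only in rows, so rows that repeat a pose let the fingers close. It gives the time, the measured TCP pose, the force, the opening and the grip force at its end, in the units of the state.
- status.get_obs(): the state, without advancing time (a new reading comes with each control period).
- viewer.camera(name): name is "scene" or "top" or "wrist"; returns the picture (400x640x3 uint8, red, green, blue); there is no depth.
- viewer.camera_model(name): a dict with "fx", "fy", "cx", "cy" (pixels), "R" (3x3) and "t" (3): a world point X has camera coordinates R X + t. Camera axes: x right, y down, z forward; pixel columns grow to the right and rows downward; lengths in m; the calibration is good to about 2 mm. A picture is of the moment at which its call begins: read the wrist's pose just before it. camera_model takes no time and is no camera call; for the wrist camera it gives the pose at the moment of the call.
- manip.hand_in(): hands the job in; it is judged then, once.
The state is a dict: "clock": time; "joint_pos": joint angles; "joint_velocities": joint speeds; "tau": joint torques, N m; "position": TCP position; "ee_rot": TCP orientation; "ft_force": force on the tool from outside, world axes, zero at the start; "torque": the same for the moment, N m; "grip_width": opening from 0.0 (shut) to 1.0 (fully open); "grasp_force": force on a finger pad.
Only numpy, scipy, OpenCV 4.12 (cv2) and the standard library are available. Lean on these libraries where they do the work, as an engineer would, in place of code of your own. Each camera call takes 0.05 s, during which the arm holds its last target. There are 200 camera calls.

TASK

One of the three breakers on the board has tripped: its black lever stands about halfway, while one neighbour is on and the other is off. Reset it: push its lever toward the off end (the near end, marked with a ring) right to the firm stop at the end of its travel so that it re-latches, then throw it fully on (the far end, marked with a bar). Work by feel and never load a lever with more than 15 N, and leave the other two levers and the things lying about as they are.

Things in the scene. Friction and masses are not known exactly. Their poses are not given: they have to be found in the camera images.
- board: aluminium plate 170 x 244 x 6 mm fixed to the table, with three like breakers side by side (74 mm apart along y, in any order) and behind them a grey wiring duct 30 mm deep, 49 mm high. Origin: on the table under the middle breaker; x points to the duct (on end, away from the robot, give or take the yaw), y left, z up.
- breaker: the tripped breaker: grey case 110 (x) x 60 (y) mm, 46 mm high, fixed on the board; a raised cover in its middle (x -40 to +40 mm) has its top 62 mm above the origin. Origin: centre of its underside, 6 mm above the table; axes as the board's. The lever's axis runs along y, 50 mm above the origin.
- trip_lever (a joint): angle of the tripped lever, rad: 0 upright, negative leans to off (-x), positive to on (+x); starts at -0.1 to 0. It stays where left; friction about 0.05 N m (1 N at 50 mm above its axis). While tripped, a hidden latch blocks it solidly at 0.04 to 0.42, so it cannot be thrown on. Once reset it goes freely to the on stop at 0.58, sprung, 12 N m/rad.
- trip_lever_tip (a point): middle of the end face of the tripped breaker's lever, a black paddle 22 mm wide (y), 12 mm thick, 66 mm long that sticks up out of a slot in the cover; this point is 78 mm from the axis, 134 mm above the table when upright.
- off_mark (a point): raised ring on the cover at the tripped breaker's off end. Going off, the lever meets the latch at -0.08 to -0.43 and pushes it 0.18 rad on (0.2 N m: 4 to 6 N at 50 mm above the axis, steady) to a hidden sprung stop at -0.25 to -0.62: there the force climbs about 5 N per mm, and with 10 N on it 50 mm above the axis it is surely reset, short of it not.
- on_mark (a point): raised bar on the cover at the tripped breaker's on end, 33 mm from the cover's middle.
- on_lever (a joint): lever angle of the neighbour that is on (same shape and sign): about 0.57; must stay on.
- off_lever (a joint): lever angle of the neighbour that is off: about -0.55; must stay off.
- eyelet_tin: round grey tin, 67 mm across, 28 mm high, bystander left of the board.
- clip_1: black binder clip, 34 x 32 x 19 mm, bystander right of the board.
- pen_4: red and white marker, 135 mm long, 16 mm thick, bystander in front of the board.
- spool_4: spool of white thread lying on its side, 40 mm thick, 60 mm long, bystander right of the board.

How it is judged:
On the way:
1. the tripped lever is pushed over to its off end (value of joint trip_lever below -0.2 rad), for 0.1 s.
At the end, for the whole second after the job is handed in: the tripped breaker's lever has been to off and now rests fully on, within about 0.08 rad of its on stop (angle over 0.5); the neighbour that was on is still on (over 0.48), the one that was off still off (under -0.42) (value of joint trip_lever above 0.5 rad and velocity of joint trip_lever between -0.05 and 0.05 rad/s and value of joint on_lever above 0.48 rad and value of joint off_lever below -0.42 rad); the robot touches nothing.
It fails at once if a lever is loaded with more than 15 N (contact force between any of the arm, the fingers and trip_lever above 15 N or contact force between any of the arm, the fingers and on_lever above 15 N or contact force between any of the arm, the fingers and off_lever above 15 N).
It fails at once if a neighbouring lever is moved off its place (value of joint on_lever below 0.48 rad or value of joint off_lever above -0.42 rad).
It fails at once if a bystander is shifted by more than 20 mm (distance of any of eyelet_tin, clip_1, pen_4, spool_4 from where it was at the start of the episode above 0.02 m).
It also fails if it takes over 48 s, if anything falls off the work surface, if the arm or the gripper's body presses on something with over 40 N, if the wrist force passes 120 N, or if a joint passes its speed limit or range.

## Working session

There is one attempt and no reset: what is moved stays moved. The work goes in short steps, Python scripts to look and compute and a tool call to move; the robot and the scene stay as the last step left them, time stands still between calls to the robot, and variables do not carry over. Pictures are saved under pics/ and viewed, at most 10 in all, crops included, and the job is handed in when it is done.

Besides the shell and the picture viewer there is one more tool, called after ">>>" in YAML: its name, and indented under it one key for each argument. play_rows: Moves the arm, as the interface text tells. Its arguments: {"type":"object","properties":{"plan":{"type":"array","items":{"type":"number"}},"squeeze":{"type":"number"}},"required":["plan"]}

```bash
mkdir -p pics; ls; python3 - <<'E'
from workcell import status, viewer, manip
import cv2
print(status.get_obs(), manip.tip_extent)
for n in ("top","scene"):
    im=viewer.camera(n); cv2.imwrite(f"pics/{n}0.png",im[:,:,::-1])
    print(n,viewer.camera_model(n))
E
```

```text
pics
{'clock': 0.0, 'joint_pos': array([ 1.20040861,  0.33288787, -0.06467105,  1.46097793,  0.02160776,
        1.34991793, -0.08848714]), 'joint_velocities': array([ 1.50421678e-03,  2.85126604e-04, -1.01365929e-03, -1.71812500e-03,
        9.98742930e-05,  1.16785005e-04,  1.25545312e-03]), 'tau': array([ 1.13879457e-04, -6.25450158e+01,  4.91077895e-02, -3.91609383e+01,
        1.62689248e-02,  9.77842952e-03, -4.13823318e-05]), 'position': array([ 0.21285896, -0.58723468,  0.24448839]), 'ee_rot': array([ 9.84917474e-01,  1.73023147e-01, -1.72619833e-04, -7.27572463e-04]), 'ft_force': array([ 0.11954962,  0.14821445, -0.27676336]), 'torque': array([ 0.00458243, -0.01826274,  0.00449155]), 'grasp_force': 0.0, 'grip_width': 0.9979506475388145} 0.014
top {'fx': 408.7143168590513, 'fy': 408.7143168590513, 'cx': 325.0546466613791, 'cy': 192.33416219118715, 'R': array([[-0.02018744, -0.99932576,  0.03066761],
       [-0.98626339,  0.01487506, -0.16450915],
       [ 0.16394204, -0.03356736, -0.9858987 ]]), 't': array([-0.09735892,  0.56042494,  0.86530036])}
scene {'fx': 415.9346073183362, 'fy': 415.9346073183362, 'cx': 315.6266642229734, 'cy': 200.16261060137495, 'R': array([[-0.83025911, -0.55726813,  0.01104752],
       [-0.38891101,  0.56500241, -0.72768159],
       [ 0.39927188, -0.60846077, -0.68582611]]), 't': array([0.37191553, 0.32487275, 0.65523855])}
```

View pics/top0.png

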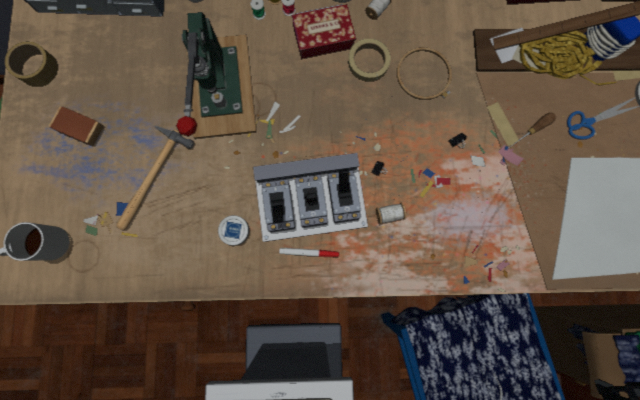

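View pics/scene0.png

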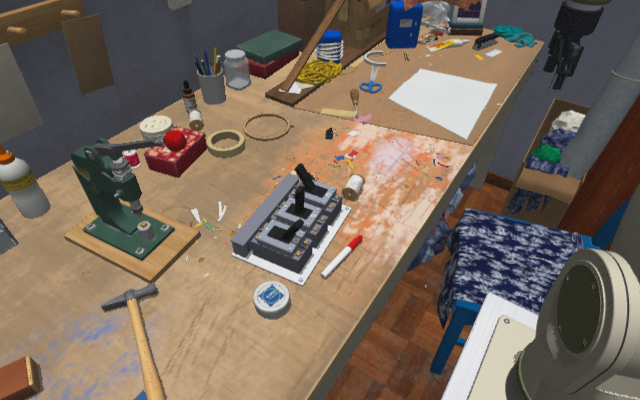

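The board is at about (310,195) in the top view, with the pen in front of it (310,253), the tin on its left and the spool on its right. I'll enlarge both views to read the levers.

```bash
python3 - <<'E'
import cv2,numpy as np
a=cv2.imread("pics/top0.png")[145:250,245:375]; b=cv2.imread("pics/scene0.png")[155:290,225:360]
cv2.imwrite("pics/ctop.png",cv2.resize(a,(780,630))[:600]); 
cv2.imwrite("pics/ctop.png",cv2.resize(a,None,fx=5.7,fy=5.7,interpolation=cv2.INTER_CUBIC))
cv2.imwrite("pics/cscene.png",cv2.resize(b,None,fx=4.4,fy=4.4,interpolation=cv2.INTER_CUBIC))
E
```

```text
(no output)
```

View pics/ctop.png

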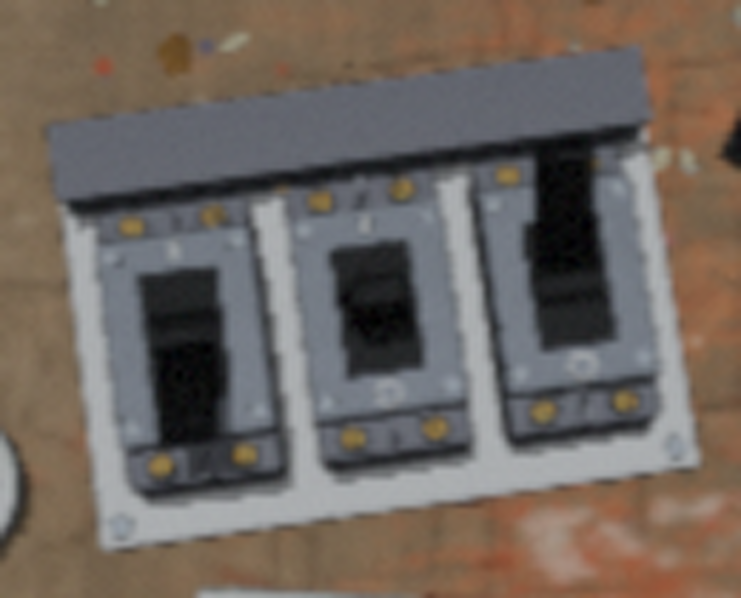

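View pics/cscene.png

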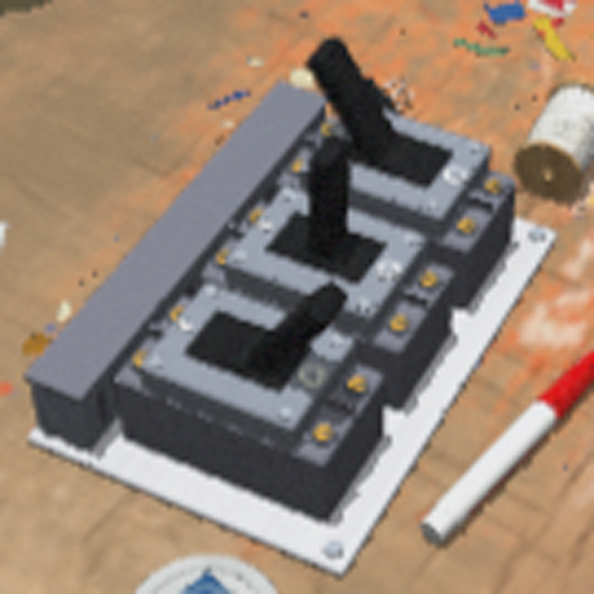

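The middle breaker is the tripped one. The left one (+y) is off and the right one is on. I'll work out the pose from the marks: in the top crop the middle bar is at (364,223) and the ring at (387,391), with the plate's front corners at (103,548) and (698,465).

```bash
cat > h.py <<'E'
import numpy as np
from workcell import status, viewer, manip
def ray(m,p):
    d=m["R"].T@np.array([(p[0]-m["cx"])/m["fx"],(p[1]-m["cy"])/m["fy"],1]); return -m["R"].T@m["t"],d
def onz(m,p,z):
    o,d=ray(m,p); return o+d*(z-o[2])/d[2]
E
python3 - <<'E'
from h import *
np.set_printoptions(precision=4,suppress=True)
T=viewer.camera_model("top"); S=viewer.camera_model("scene")
ct=lambda p:[(p[0]+.5)/5.7-.5+245,(p[1]+.5)/5.7-.5+145]
cs=lambda p:[(p[0]+.5)/4.4-.5+225,(p[1]+.5)/4.4-.5+155]
bar=onz(T,ct((364,223)),.07);ring=onz(T,ct((387,391)),.07)
print("mid",(bar+ring)/2,np.linalg.norm(bar-ring),np.degrees(np.arctan2(*(bar-ring)[[1,0]])))
bl=onz(T,ct((174,250)),.07);rr=onz(T,ct((583,364)),.07)
print("diag mid",(bl+rr)/2)
fl=onz(T,ct((103,548)),.006);fr=onz(T,ct((698,465)),.006)
e=fl-fr;print("yaw edge",np.linalg.norm(e),np.degrees(np.arctan2(-e[0],e[1])),(fl+fr)/2)
print("scene ring,diag: ", onz(S,cs((389,268)),.07),"top",ring,"left ring scene",onz(S,cs((312,375)),.07))
# tip: triangulate
def tri(a,b):
    A=[];B=[]
    o1,d1=a;o2,d2=b
    s=np.linalg.lstsq(np.c_[d1,-d2],o2-o1,rcond=None)[0]
    return (o1+d1*s[0]+o2+d2*s[1])/2,np.linalg.norm(o1+d1*s[0]-o2-d2*s[1])
print("tip",tri(ray(T,ct((374,286))),ray(S,cs((334,147)))))
E
```

```text
mid [ 0.5422 -0.0745  0.07  ] 0.06533595076865414 6.882716691181938
diag mid [ 0.542  -0.0756  0.07  ]
yaw edge 0.24206999135434276 6.880258519487043 [ 0.4703 -0.0841  0.006 ]
scene ring,diag:  [ 0.5083 -0.0789  0.07  ] top [ 0.5097 -0.0784  0.07  ] left ring scene [ 0.4991 -0.0046  0.07  ]
tip (array([ 0.5382, -0.0751,  0.1339]), np.float64(0.0034998035263425105))
```

The board origin is at (0.542, -0.075) with a yaw of 6.9°, and the lever is at about -0.05 rad. I'll shut the gripper, turn 13° so tool x lines up with board x, and move above a point 35 mm beyond the lever on its on side.

>>> play_rows:
  plan: [0,0,3,0.02,-0.014,0,0,0,0,7,0.06,-0.042,0,0,0,0,13,0.1,-0.07,0,0,0,0,13,0.14,-0.098,0,0,0,0,13,0.18,-0.126,0,0,0,0,13,0.22,-0.154,0,0,0,0,13,0.26,-0.182,0,0,0,0,13,0.3,-0.21,0,0,0,0,13,0.34,-0.238,0,0,0,0,13,0.38,-0.266,0,0,0,0,13,0.42,-0.294,0,0,0,0,13,0.46,-0.322,0,0,0,0,13,0.495,-0.346,0,0,0,0,13,0.512,-0.358,0,0,0,0,13,0.518,-0.3615,0,0,0,0,13,0.518,-0.3615,0,0]

```text
clock: 2.1
position: [0.5766, -0.0716, 0.245]
ee_rot: [0.998, 0.06, -0.0, 0.0]
ft_force: [-0.8, -0.2, -0.2]
grip_width: 0.004
grasp_force: 0.0
```

```bash
cat > st.py <<'E'
from h import *
from scipy.spatial.transform import Rotation as Ro
o=status.get_obs(); R=Ro.from_quat(o["ee_rot"]).as_matrix()
y=np.radians(6.9); u=np.array([np.cos(y),np.sin(y),0]); v=np.array([-u[1],u[0],0])
d=o["position"]-[.542,-.075,0]
np.set_printoptions(precision=4,suppress=True)
print(o["clock"],"board xy",d@u,d@v,"z",o["position"][2],"tip",manip.tip_extent,"F board",o["ft_force"]@u,o["ft_force"]@v,o["ft_force"][2],"grip",o["grip_width"])
print(R)
E
python3 st.py
```

```text
2.1 board xy 0.03473063062870185 -0.0008017172259840624 z 0.24500919766343052 tip 0.014 F board -0.808782174497801 -0.0666624111687765 -0.2331161436722226 grip 0.003816740459033674
[[ 0.9927  0.1205 -0.0006]
 [ 0.1205 -0.9927 -0.0002]
 [-0.0006  0.0001 -1.    ]]
```

I'll go down so the fingertips are at z 0.112, still clear of the lever.

>>> play_rows:
  plan: [0,0,0,0,0,0.03,0,0,0,0,0,0,0.06,0,0,0,0,0,0,0.09,0,0,0,0,0,0,0.11,0,0,0,0,0,0,0.119,0,0,0,0,0,0,0.119,0,0,0,0,0,0,0.119,0]

```text
clock: 2.98
position: [0.5775, -0.0712, 0.1274]
ee_rot: [0.998, 0.06, 0.001, 0.0]
ft_force: [0.0, -0.0, -0.2]
grip_width: 0.002
grasp_force: 0.0
```

```bash
python3 st.py; python3 -c "
from h import *; import cv2
cv2.imwrite('pics/s1.png',cv2.resize(viewer.camera('scene')[120:290,200:380,::-1],None,fx=3.4,fy=3.4))"
```

```text
2.975 board xy 0.03564952670344513 -0.0005233684568011052 z 0.1274003217075196 tip 0.014 F board 0.019208465466663025 -0.04445415012926452 -0.23499826788013473 grip 0.0022506574225950606
[[ 0.9927  0.1206  0.0016]
 [ 0.1206 -0.9927 -0.0003]
 [ 0.0016  0.0005 -1.    ]]
```

View pics/s1.png

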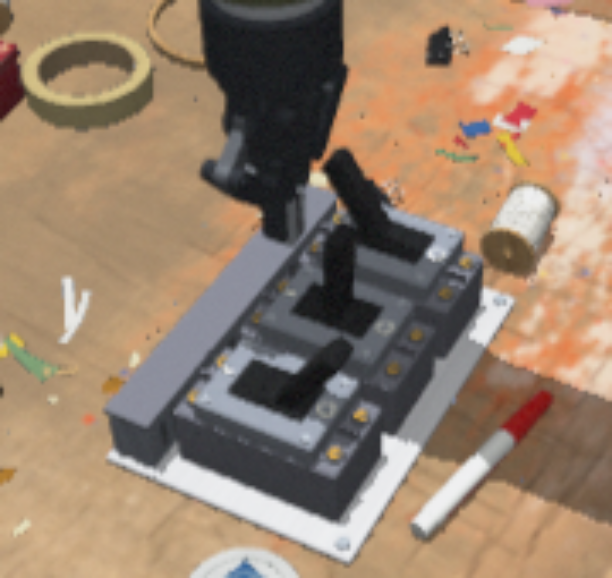

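The fingertip (290,225) hangs clear, just behind the tripped lever. I'll approach and feel for contact.

>>> play_rows:
  plan: [0,0,0,-0.008,0,0,0,0,0,0,-0.015,0,0,0,0,0,0,-0.019,0,0,0,0,0,0,-0.022,0,0,0,0,0,0,-0.025,0,0,0,0,0,0,-0.027,0,0,0]

```text
clock: 3.78
position: [0.5501, -0.0745, 0.1265]
ee_rot: [0.998, 0.06, 0.0, 0.0]
ft_force: [0.6, -0.2, -0.0]
grip_width: 0.002
grasp_force: 0.4
```

```bash
python3 st.py|head -1
```

```text
3.775 board xy 0.008057020207668852 -0.0005043276454148066 z 0.12648235780828984 tip 0.014 F board 0.5933005544811875 -0.299141649350878 -0.04767323652113209 grip 0.001704229399375029
```

>>> play_rows:
  plan: [0,0,0,-0.001,0,0,0,0,0,0,-0.002,0,0,0,0,0,0,-0.003,0,0,0,0,0,0,-0.003,0,0,0]

```text
clock: 4.28
position: [0.5469, -0.0748, 0.1262]
ee_rot: [0.998, 0.06, -0.0, 0.0]
ft_force: [0.9, -0.7, -0.3]
grip_width: 0.001
grasp_force: 0.1
```

```bash
python3 st.py|head -1
```

```text
4.275 board xy 0.004888996552001289 -0.00041224649210206326 z 0.126232356418651 tip 0.014 F board 0.7850410872893323 -0.8420218705871817 -0.2914852576747301 grip 0.0010356097967952726
```

>>> play_rows:
  plan: [0,0,0,-0.001,0,0,0,0,0,0,-0.002,0,0,0,0,0,0,-0.003,0,0,0,0,0,0,-0.003,0,0,0]

```text
clock: 4.78
position: [0.5439, -0.0751, 0.1263]
ee_rot: [0.998, 0.06, -0.0, 0.0]
ft_force: [-0.6, 0.4, -0.2]
grip_width: -0.002
grasp_force: 0.1
```

```bash
python3 st.py|head -1
```

```text
4.775 board xy 0.0019041756868594388 -0.0003565759763086493 z 0.12631304399881765 tip 0.014 F board -0.5812856474327355 0.48893304359428197 -0.24986545874636876 grip -0.002027377283588818
```

>>> play_rows:
  plan: [0,0,0,-0.001,0,0,0,0,0,0,-0.002,0,0,0,0,0,0,-0.003,0,0,0,0,0,0,-0.003,0,0,0]

```text
clock: 5.28
position: [0.5413, -0.0755, 0.1264]
ee_rot: [0.998, 0.06, 0.0, 0.0]
ft_force: [2.9, 0.9, -0.7]
grip_width: 0.0
grasp_force: 1.1
```

```bash
python3 st.py|head -1; python3 -c "
from h import *; import cv2
cv2.imwrite('pics/s2.png',cv2.resize(viewer.camera('scene')[130:270,220:360,::-1],None,fx=4,fy=4))"
```

```text
5.275 board xy -0.0007773792380744365 -0.0003858041544261608 z 0.12644092342006807 tip 0.014 F board 3.0227809766364255 0.5129994583986331 -0.7293740616325819 grip 0.000222951508425518
```

View pics/s2.png

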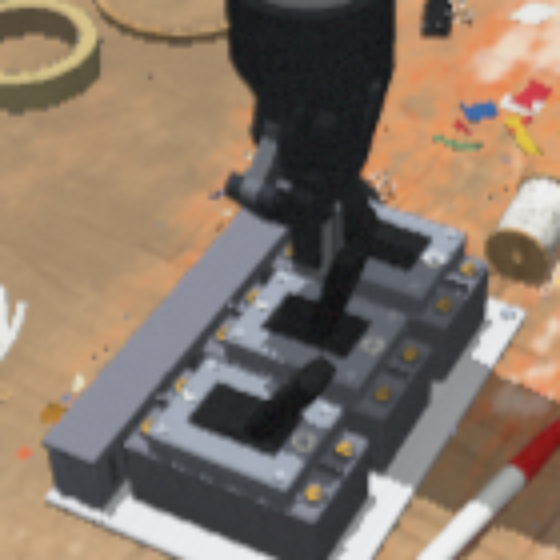

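The finger at (325,240) is against the lever, which now leans toward off. The 3 N reading suggests the latch has been met, so the stop should come about 10 mm further on.

>>> play_rows:
  plan: [0,0,0,-0.001,0,0,0,0,0,0,-0.002,0,0,0,0,0,0,-0.003,0,0,0,0,0,0,-0.003,0,0,0]

```text
clock: 5.82
position: [0.538, -0.0759, 0.1263]
ee_rot: [0.998, 0.06, -0.0, 0.0]
ft_force: [3.6, 0.6, -0.6]
grip_width: 0.0
grasp_force: 1.2
```

>>> play_rows:
  plan: [0,0,0,-0.001,0,0,0,0,0,0,-0.002,0,0,0,0,0,0,-0.002,0,0,0]

```text
clock: 6.2
position: [0.536, -0.0762, 0.1263]
ee_rot: [0.998, 0.06, -0.0, 0.0]
ft_force: [3.8, -0.6, -1.0]
grip_width: 0.001
grasp_force: 1.2
```

```bash
python3 st.py|head -1
```

```text
6.2 board xy -0.006121406078179513 -0.0004427598380895329 z 0.12631258029826586 tip 0.014 F board 3.705284516918654 -1.0136092507682959 -0.9734426014420322 grip 0.000556339249033188
```

The force is steady at about 3.8 N, so the lever is pushing the latch along. I'll use 1 mm steps from here.

>>> play_rows:
  plan: [0,0,0,-0.0007,0,0,0,0,0,0,-0.0015,0,0,0,0,0,0,-0.0015,0,0,0]

```text
clock: 6.58
position: [0.5345, -0.0764, 0.1263]
ee_rot: [0.998, 0.06, -0.0, 0.0]
ft_force: [3.5, 1.2, -0.6]
grip_width: 0.0
grasp_force: 1.2
```

>>> play_rows:
  plan: [0,0,0,-0.0005,0,0,0,0,0,0,-0.001,0,0,0,0,0,0,-0.001,0,0,0]

```text
clock: 6.95
position: [0.5336, -0.0765, 0.1263]
ee_rot: [0.998, 0.06, -0.0, 0.0]
ft_force: [3.1, 1.8, -0.8]
grip_width: -0.003
grasp_force: 1.2
```

>>> play_rows:
  plan: [0,0,0,-0.0005,0,0,0,0,0,0,-0.001,0,0,0,0,0,0,-0.001,0,0,0]

```text
clock: 7.32
position: [0.5326, -0.0766, 0.1263]
ee_rot: [0.998, 0.06, -0.0, 0.0]
ft_force: [2.8, 0.6, -0.4]
grip_width: -0.004
grasp_force: 1.2
```

>>> play_rows:
  plan: [0,0,0,-0.0005,0,0,0,0,0,0,-0.001,0,0,0,0,0,0,-0.001,0,0,0]

```text
clock: 7.7
position: [0.5316, -0.0767, 0.1263]
ee_rot: [0.998, 0.06, -0.0, 0.0]
ft_force: [4.4, 0.4, -1.1]
grip_width: -0.002
grasp_force: 1.2
```

>>> play_rows:
  plan: [0,0,0,-0.0005,0,0,0,0,0,0,-0.001,0,0,0,0,0,0,-0.001,0,0,0]

```text
clock: 8.07
position: [0.5306, -0.0768, 0.1263]
ee_rot: [0.998, 0.06, -0.0, 0.0]
ft_force: [3.4, -0.8, -0.1]
grip_width: 0.004
grasp_force: 1.2
```

>>> play_rows:
  plan: [0,0,0,-0.0005,0,0,0,0,0,0,-0.001,0,0,0,0,0,0,-0.001,0,0,0]

```text
clock: 8.45
position: [0.5296, -0.0769, 0.1263]
ee_rot: [0.998, 0.06, -0.0, 0.0]
ft_force: [2.6, 0.7, -0.6]
grip_width: 0.0
grasp_force: 1.2
```

>>> play_rows:
  plan: [0,0,0,-0.0005,0,0,0,0,0,0,-0.001,0,0,0,0,0,0,-0.001,0,0,0]

```text
clock: 8.82
position: [0.5288, -0.077, 0.1264]
ee_rot: [0.998, 0.06, 0.0, 0.0]
ft_force: [4.4, 0.1, -0.9]
grip_width: -0.0
grasp_force: 1.6
```

>>> play_rows:
  plan: [0,0,0,-0.0005,0,0,0,0,0,0,-0.001,0,0,0,0,0,0,-0.001,0,0,0]

```text
clock: 9.2
position: [0.528, -0.0771, 0.1265]
ee_rot: [0.998, 0.06, 0.0, 0.0]
ft_force: [5.0, -0.2, -0.5]
grip_width: -0.0
grasp_force: 2.1
```

The stop is reached: the pad force climbed from 1.2 to 1.6 to 2.1 and the position lag is growing.

>>> play_rows:
  plan: [0,0,0,-0.0005,0,0,0,0,0,0,-0.001,0,0,0,0,0,0,-0.001,0,0,0]

```text
clock: 9.57
position: [0.5273, -0.0772, 0.1266]
ee_rot: [0.998, 0.06, 0.001, 0.0]
ft_force: [7.0, 0.8, -0.9]
grip_width: 0.002
grasp_force: 2.5
```

>>> play_rows:
  plan: [0,0,0,-0.0005,0,0,0,0,0,0,-0.001,0,0,0,0,0,0,-0.001,0,0,0]

```text
clock: 9.95
position: [0.5266, -0.0773, 0.1268]
ee_rot: [0.998, 0.061, 0.001, 0.0]
ft_force: [7.1, 1.0, -1.2]
grip_width: -0.001
grasp_force: 3.0
```

>>> play_rows:
  plan: [0,0,0,-0.0005,0,0,0,0,0,0,-0.001,0,0,0,0,0,0,-0.001,0,0,0]

```text
clock: 10.32
position: [0.526, -0.0773, 0.1269]
ee_rot: [0.998, 0.061, 0.002, 0.0]
ft_force: [8.2, 1.1, -1.2]
grip_width: -0.004
grasp_force: 3.4
```

```bash
python3 - <<'E'
from h import *
f=[]
for i in range(4):
    viewer.camera("top"); o=status.get_obs(); f.append(np.r_[o["ft_force"],o["grasp_force"]])
print(np.round(f,2))
E
```

```text
[[ 7.92  1.52 -0.6   3.48]
 [ 8.51  0.66 -1.25  3.43]
 [ 8.01  0.09 -1.42  3.44]
 [ 9.04  1.29 -0.6   3.48]]
```

The mean is about 8.5 N. I'll take two more steps to about 11 N for certainty.

>>> play_rows:
  plan: [0,0,0,-0.0005,0,0,0,0,0,0,-0.001,0,0,0,0,0,0,-0.001,0,0,0]

```text
clock: 10.9
position: [0.5253, -0.0774, 0.1271]
ee_rot: [0.998, 0.061, 0.002, 0.0]
ft_force: [9.6, 1.3, -1.3]
grip_width: -0.0
grasp_force: 3.9
```

>>> play_rows:
  plan: [0,0,0,-0.0005,0,0,0,0,0,0,-0.001,0,0,0,0,0,0,-0.001,0,0,0]

```text
clock: 11.28
position: [0.5246, -0.0775, 0.1273]
ee_rot: [0.998, 0.061, 0.002, 0.0]
ft_force: [9.8, 1.0, -0.6]
grip_width: 0.001
grasp_force: 4.4
```

```bash
python3 - <<'E'
from h import *
f=[]
for i in range(4):
    viewer.camera("top"); o=status.get_obs(); f.append(np.r_[o["ft_force"],o["grasp_force"]])
print(np.round(f,2))
E
```

```text
[[11.62  0.78 -0.96  4.38]
 [10.26  0.57 -1.21  4.35]
 [ 9.85  1.47 -1.09  4.35]
 [10.6   0.41 -1.13  4.34]]
```

It settled at about 10.7 N some 60 mm above the axis, which is enough to reset. I'll back off, rise over the lever, and come down on the off side.

>>> play_rows:
  plan: [0,0,0,0.005,0,0,0,0,0,0,0.015,0,0,0,0,0,0,0.02,0,-0.02,0,0,0,0,0.02,0,-0.045,0,0,0,0,0.01,0,-0.06,0,0,0,0,-0.01,0,-0.06,0,0,0,0,-0.03,0,-0.06,0,0,0,0,-0.045,0,-0.06,0,0,0,0,-0.047,0,-0.06,0,0,0,0,-0.047,0,-0.04,0,0,0,0,-0.047,0,-0.02,0,0,0,0,-0.047,0,0,0,0,0,0,-0.047,0,0,0]

```text
clock: 13.1
position: [0.4754, -0.0831, 0.1251]
ee_rot: [0.998, 0.061, -0.001, -0.001]
ft_force: [1.2, -0.2, 0.7]
grip_width: -0.0
grasp_force: 0.0
```

```bash
python3 st.py|head -1;  python3 -c "
from h import *; import cv2
cv2.imwrite('pics/s3.png',cv2.resize(viewer.camera('scene')[130:290,220:380,::-1],None,fx=3.6,fy=3.6))"
```

```text
13.1 board xy -0.06707111833019214 -7.001463772885234e-05 z 0.12511828698903454 tip 0.014 F board 1.2099766745894938 -0.3466504617726103 0.651521046463275 grip -0.0001781211095451603
```

View pics/s3.png

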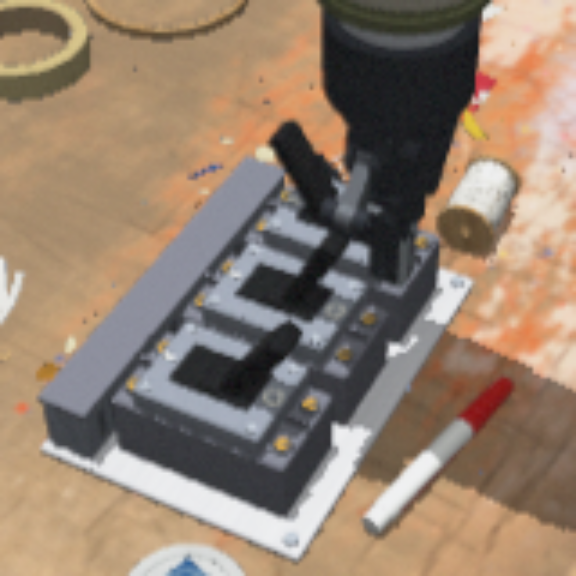

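The lever stays leaning off, at about (325,255), and the finger is in front of it. Now I'll push toward on.

>>> play_rows:
  plan: [0,0,0,0.004,0,0,0,0,0,0,0.008,0,0,0,0,0,0,0.012,0,0,0,0,0,0,0.016,0,0,0,0,0,0,0.02,0,0,0,0,0,0,0.024,0,0,0,0,0,0,0.028,0,0,0,0,0,0,0.032,0,0,0,0,0,0,0.036,0,0,0,0,0,0,0.04,0,0,0,0,0,0,0.044,0,0,0,0,0,0,0.044,0,0,0]

```text
clock: 14.65
position: [0.5201, -0.078, 0.1263]
ee_rot: [0.998, 0.06, 0.0, -0.0]
ft_force: [0.6, 0.4, -0.5]
grip_width: -0.0
grasp_force: 0.0
```

>>> play_rows:
  plan: [0,0,0,0.0015,0,0,0,0,0,0,0.003,0,0,0,0,0,0,0.003,0,0,0]

```text
clock: 15.02
position: [0.5228, -0.0778, 0.1263]
ee_rot: [0.998, 0.06, 0.0, 0.0]
ft_force: [-0.9, 0.7, -0.2]
grip_width: 0.001
grasp_force: 0.0
```

>>> play_rows:
  plan: [0,0,0,0.0015,0,0,0,0,0,0,0.003,0,0,0,0,0,0,0.003,0,0,0]

```text
clock: 15.4
position: [0.5259, -0.0774, 0.1263]
ee_rot: [0.998, 0.06, 0.0, 0.0]
ft_force: [-0.5, -0.5, -0.5]
grip_width: -0.0
grasp_force: 0.0
```

>>> play_rows:
  plan: [0,0,0,0.001,0,0,0,0,0,0,0.002,0,0,0,0,0,0,0.002,0,0,0]

```text
clock: 15.78
position: [0.5278, -0.0772, 0.1263]
ee_rot: [0.998, 0.06, 0.0, 0.0]
ft_force: [-0.1, 0.0, -0.7]
grip_width: 0.002
grasp_force: 0.1
```

>>> play_rows:
  plan: [0,0,0,0.0012,0,0,0,0,0,0,0.0025,0,0,0,0,0,0,0.0025,0,0,0]

```text
clock: 16.15
position: [0.5303, -0.0768, 0.1263]
ee_rot: [0.998, 0.06, 0.0, 0.0]
ft_force: [0.6, -0.2, 1.1]
grip_width: 0.001
grasp_force: 0.0
```

>>> play_rows:
  plan: [0,0,0,0.0012,0,0,0,0,0,0,0.0025,0,0,0,0,0,0,0.0025,0,0,0]

```text
clock: 16.52
position: [0.5328, -0.0765, 0.1263]
ee_rot: [0.998, 0.06, 0.0, 0.0]
ft_force: [0.1, 0.1, -0.1]
grip_width: 0.0
grasp_force: 0.1
```

```bash
python3 st.py|head -1;  python3 -c "
from h import *; import cv2
cv2.imwrite('pics/s4.png',cv2.resize(viewer.camera('scene')[130:290,220:380,::-1],None,fx=3.6,fy=3.6))"
```

```text
16.525 board xy -0.009337446597568064 -0.0004145039010567593 z 0.12628630582669617 tip 0.014 F board 0.11711551263811736 0.13007746383871446 -0.06179645278031781 grip 0.00030894471814480427
```

View pics/s4.png

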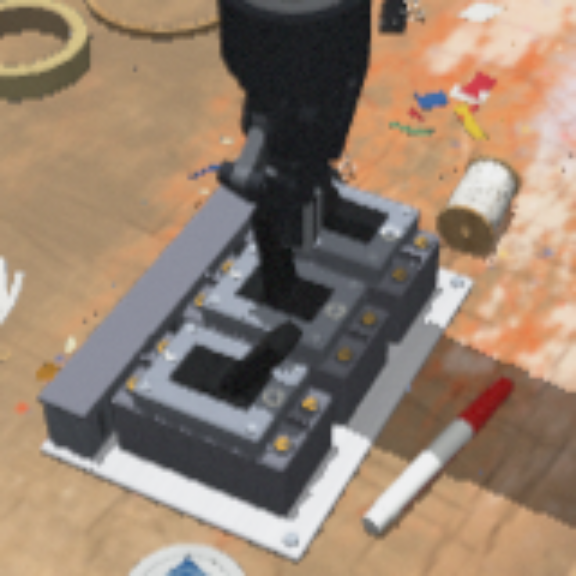

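The lever, base at (290,290), is now past upright and moving freely. I'll keep going in checked 3 mm steps.

>>> play_rows:
  plan: [0,0,0,0.0015,0,0,0,0,0,0,0.003,0,0,0,0,0,0,0.003,0,0,0]

```text
clock: 16.95
position: [0.5357, -0.0762, 0.1262]
ee_rot: [0.998, 0.06, 0.0, -0.0]
ft_force: [-0.3, -0.0, 0.6]
grip_width: 0.003
grasp_force: 0.1
```

>>> play_rows:
  plan: [0,0,0,0.0015,0,0,0,0,0,0,0.0025,0,0,0,0,0,0,0.0025,0,0,0]

```text
clock: 17.32
position: [0.5382, -0.0759, 0.1263]
ee_rot: [0.998, 0.06, 0.0, 0.0]
ft_force: [-1.0, -0.1, -0.2]
grip_width: 0.004
grasp_force: 0.2
```

>>> play_rows:
  plan: [0,0,0,0.0015,0,0,0,0,0,0,0.0025,0,0,0,0,0,0,0.0025,0,0,0]

```text
clock: 17.7
position: [0.5407, -0.0756, 0.1263]
ee_rot: [0.998, 0.06, 0.0, 0.0]
ft_force: [-0.1, -0.2, -0.3]
grip_width: -0.001
grasp_force: 0.1
```

>>> play_rows:
  plan: [0,0,0,0.0015,0,0,0,0,0,0,0.0025,0,0,0,0,0,0,0.0025,0,0,0]

```text
clock: 18.08
position: [0.5432, -0.0753, 0.1263]
ee_rot: [0.998, 0.06, 0.0, 0.0]
ft_force: [-0.8, 0.0, 0.3]
grip_width: 0.002
grasp_force: 0.1
```

>>> play_rows:
  plan: [0,0,0,0.0015,0,0,0,0,0,0,0.0025,0,0,0,0,0,0,0.0025,0,0,0]

```text
clock: 18.45
position: [0.5457, -0.075, 0.1263]
ee_rot: [0.998, 0.06, 0.0, 0.0]
ft_force: [-0.1, 0.2, -0.5]
grip_width: 0.001
grasp_force: 0.1
```

>>> play_rows:
  plan: [0,0,0,0.0015,0,0,0,0,0,0,0.0025,0,0,0,0,0,0,0.0025,0,0,0]

```text
clock: 18.82
position: [0.5482, -0.0746, 0.1263]
ee_rot: [0.998, 0.06, 0.0, 0.0]
ft_force: [0.3, -0.5, 1.0]
grip_width: 0.001
grasp_force: 0.1
```

>>> play_rows:
  plan: [0,0,0,0.0015,0,0,0,0,0,0,0.0025,0,0,0,0,0,0,0.0025,0,0,0]

```text
clock: 19.2
position: [0.5506, -0.0744, 0.1263]
ee_rot: [0.998, 0.06, 0.0, 0.0]
ft_force: [0.6, 0.5, -0.1]
grip_width: -0.001
grasp_force: 0.1
```

>>> play_rows:
  plan: [0,0,0,0.0015,0,0,0,0,0,0,0.0025,0,0,0,0,0,0,0.0025,0,0,0]

```text
clock: 19.58
position: [0.5531, -0.074, 0.1263]
ee_rot: [0.998, 0.06, 0.0, 0.0]
ft_force: [-0.9, -1.2, -0.6]
grip_width: -0.002
grasp_force: 0.1
```

>>> play_rows:
  plan: [0,0,0,0.0015,0,0,0,0,0,0,0.0025,0,0,0,0,0,0,0.0025,0,0,0]

```text
clock: 19.95
position: [0.5556, -0.0738, 0.1263]
ee_rot: [0.998, 0.06, 0.0, 0.0]
ft_force: [-0.8, -0.4, -0.4]
grip_width: -0.001
grasp_force: 0.1
```

>>> play_rows:
  plan: [0,0,0,0.001,0,0,0,0,0,0,0.002,0,0,0,0,0,0,0.002,0,0,0]

```text
clock: 20.32
position: [0.5576, -0.0735, 0.1264]
ee_rot: [0.998, 0.06, 0.0, 0.0]
ft_force: [0.2, 0.0, 0.4]
grip_width: 0.002
grasp_force: 0.1
```

>>> play_rows:
  plan: [0,0,0,0.001,0,0,0,0,0,0,0.002,0,0,0,0,0,0,0.002,0,0,0]

```text
clock: 20.7
position: [0.5596, -0.0733, 0.1263]
ee_rot: [0.998, 0.06, 0.0, 0.0]
ft_force: [0.2, -0.2, 0.7]
grip_width: -0.005
grasp_force: 0.1
```

>>> play_rows:
  plan: [0,0,0,0.0007,0,0,0,0,0,0,0.0015,0,0,0,0,0,0,0.0015,0,0,0]

```text
clock: 21.08
position: [0.561, -0.0731, 0.1263]
ee_rot: [0.998, 0.06, 0.0, 0.0]
ft_force: [-0.6, 0.1, 0.0]
grip_width: 0.0
grasp_force: 0.1
```

>>> play_rows:
  plan: [0,0,0,0.0007,0,0,0,0,0,0,0.0015,0,0,0,0,0,0,0.0015,0,0,0]

```text
clock: 21.45
position: [0.5625, -0.0729, 0.1263]
ee_rot: [0.998, 0.06, 0.0, 0.0]
ft_force: [-0.9, 0.5, 0.1]
grip_width: 0.003
grasp_force: 0.2
```

>>> play_rows:
  plan: [0,0,0,0.0007,0,0,0,0,0,0,0.0015,0,0,0,0,0,0,0.0015,0,0,0]

```text
clock: 21.82
position: [0.5629, -0.0729, 0.1261]
ee_rot: [0.998, 0.06, -0.001, 0.0]
ft_force: [-8.0, -0.5, 4.0]
grip_width: -0.001
grasp_force: 3.9
```

There's a firm stop at board x of about 21 mm with about 9 N, which matches the on stop. I'll back away, rise, and look.

>>> play_rows:
  plan: [0,0,0,-0.003,0,0,0,0,0,0,-0.01,0,0,0,0,0,0,-0.025,0,0,0,0,0,0,-0.04,0,-0.01,0,0,0,0,-0.04,0,-0.04,0,0,0,0,-0.04,0,-0.08,0,0,0,0,-0.08,0,-0.12,0,0,0,0,-0.13,0,-0.15,0,0,0,0,-0.16,0,-0.15,0,0,0,0,-0.16,0,-0.15,0,0,0,0,-0.16,0,-0.15,0]

```text
clock: 23.2
position: [0.405, -0.092, 0.2763]
ee_rot: [0.998, 0.06, 0.0, 0.0]
ft_force: [1.2, 0.8, 0.6]
grip_width: 0.003
grasp_force: 0.0
```

```bash
python3 st.py|head -1;  python3 -c "
from h import *; import cv2
cv2.imwrite('pics/s5.png',cv2.resize(viewer.camera('scene')[130:290,220:380,::-1],None,fx=3.6,fy=3.6))"
```

```text
23.2 board xy -0.13802883795127122 -0.0004261989678914711 z 0.27625917291827684 tip 0.014 F board 1.3349672319077304 0.6708825042974175 0.6404706035939324 grip 0.0032093155094612175
```

View pics/s5.png

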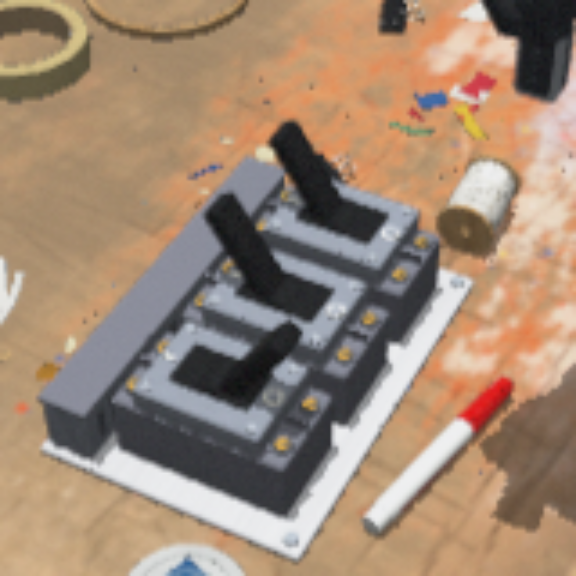

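The middle lever (235,240) now lies parallel to the right-hand on lever (305,170), and the left one is still off. The arm is clear, so I'm handing in.

```bash
python3 -c "
from workcell import manip; print(manip.hand_in())"
```

```text
the job is handed in; nothing more can be done
None
```

I reset the middle (tripped) breaker: its lever went to the off stop at about 11 N and then fully on. In the last picture the neighbours and the visible bystanders are as they were. The job is handed in at about 23 s; no verdict came back.

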